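# Set the dial of the grinding jig and lock it

## Task

On the jig, push the steel dial round by its upright peg with a fingertip until the dial's index line lines up with the one tab on the surrounding scale that carries a single line (not the tab with two lines). Then, with the dial left set, push the lock lever round from its open position all the way to its stop alongside the dial. Push the dial gently, do not lift it off its seat, and leave the loose things on and around the jig where they are.

Things in the scene. Friction and masses are not known exactly. Their poses are not given: they have to be found in the camera images.
- jig: Fixed jig: flat steel base plate 270 (x) x 300 (y) x 12 mm high on the bench; origin under its middle on the bench surface (z = 0), z up. Its +x edge, which faces roughly away from the robot, carries two black guide posts (22 mm diameter, tops at 70 mm above the bench; at x +112, y +128 and y -68 mm) with a block between them (top at 28 mm). The jig stands in a different place each time, turned by up to about 0.3 rad.
- dial: The dial: round flat steel disc, 132 mm diameter, 4 mm thick, top face 22 mm above the bench, turning about a vertical axis on the jig. A black index line 5 mm wide runs outward on its top along the dial's +x to the rim. Opposite the index line, 48 mm from the axis, stands a round upright peg. Nothing else stands up from the dial by more than 2 mm. The origin lies on its axis, in its underside, 18 mm above the bench.
- dial_axis (a point): Point on the dial's turning axis at the height of the dial's top face, 22 mm above the bench; fixed to the jig at x 0, y +30 mm of the jig.
- dial_index (a point): Point that turns with the dial: where the index line, prolonged outward 19 mm beyond the rim, crosses the middle of the scale ring, 85 mm from the dial axis, 23 mm above the bench. When it lies over a tab's line point the index lines up with that tab.
- dial_peg (a point): Middle of the dial's upright round peg (14 mm diameter, 30 mm tall, its outside a sleeve that spins freely about the peg; from 22 to 52 mm above the bench; the point is 37 mm above the bench), 48 mm from the dial axis on the side opposite the index line.
- dial_turn (a joint): Angle of the dial on the jig, rad, counter-clockwise positive seen from above; 0 when the index line points along the jig's +x. End stops at -2.5 and +2.5. It turns with a steady friction of about 0.15 N m (about 3 N at the peg) and stays where it is left; it starts between -0.5 and +0.5, and the single-line tab is at about +1.57 or -1.57, give or take 0.35, so it is reached well before the stops.
- dial_rise (a joint): How far the dial has been lifted off its seat along its spindle, m; 0 when seated, a spring (about 4 N plus 200 N/m) and its weight hold it down.
- line_single (a point): Middle of the one radial black line (5 mm wide, 32 mm long) on the single-line tab: a flat aluminium tab 32 x 32 mm, top 22 mm above the bench, fixed on the aluminium scale ring (204 mm diameter, top 18 mm above the bench) round the dial, 85 mm from the dial axis. This is the target. The tab is on either side of the dial.
- line_double (a point): Middle of the other tab, like the first in size and 85 mm from the dial axis on the opposite side, but with two parallel black lines 15 mm apart, each 5 mm wide. Not the target.
- lever: The lock lever: flat steel bar 14 mm wide, 12 mm thick, reaching 83 mm from its pivot, between 30 and 42 mm above the bench, beside the dial at the jig's -y side. A black round upright knob stands near its end. Its origin lies on the pivot axis 28 mm above the bench; the bar runs along the lever's own -y.
- lever_pivot (a point): Point on the lock lever's vertical pivot axis, 36 mm above the bench, fixed to the jig at x -30, y -115 mm of the jig. The pivot's round post and boss are up to 30 mm in diameter and 44 mm high.
- lever_knob (a point): Middle of the lever's upright round knob (16 mm diameter, from 30 to 60 mm above the bench; the point is 45 mm above the bench), 75 mm from the pivot.
- lever_turn (a joint): Angle of the lock lever, rad, counter-clockwise positive seen from above; 0 (open) when the bar points along the jig's -y, 1.4 at its stop (locked), when it points nearly along the jig's +x. It starts between 0 and 0.25, turns with a steady friction of about 0.15 N m (about 2 N at the knob) and stays where it is left.
- nut: Loose: square steel nut, 36 x 36 x 18 mm, lying on the jig's base plate at the corner x -108, y +118 mm; origin under its centre. Leave it.
- vial: Loose: small orange vial with white cap, 26 mm diameter, 52 mm tall, standing on the jig's base plate near x -112, y -55 mm; origin under its centre. Leave it.
- cap: Loose: white round cap, 34 mm diameter, 14 mm high, on the bench just beyond the jig's +y edge; origin under its centre. Leave it.
- offcut: Loose: flat steel plate 90 x 70 x 6 mm on the bench beyond the jig's +y edge; origin under its centre. Leave it.
- wrench: Loose: steel wrench lying on the bench to the robot's right, about 185 mm long; leave it.
- soap: Loose: pink pump bottle, 64 mm diameter, 188 mm tall, on the bench to the robot's right; origin under its centre. Leave it.
- stone: Loose: brown sharpening stone 150 x 50 x 25 mm on the bench to the robot's left; origin under its centre. Leave it.

How it is judged:
On the way, in this order (a step that is already met when the one before it is completed fails the run):
1. the dial's index line stands lined up with the single line, the dial at rest on its seat (horizontal distance between dial_index and line_single below 0.005 m and value of joint dial_rise below 0.004 m and velocity of joint dial_turn between -0.05 and 0.05 rad/s), for 0.3 s.
2. the lock lever is pushed to its stop (value of joint lever_turn above 1.28 rad), for 0.2 s.
At the end, for the whole second after the job is handed in: The index line lines up with the single-line tab's line within 5 mm at the scale (85 mm from the axis), the dial is seated and at rest, and the lock lever is at its stop (within about 7 degrees) (all of step 1 and value of joint lever_turn above 1.28 rad); the robot touches nothing.
It fails at once if the dial is lifted more than 6 mm off its seat (value of joint dial_rise above 0.006 m).
It fails at once if the dial is struck, forced or squeezed with more than 40 N (contact force between the fingers and dial above 40 N).
It fails at once if a loose thing is moved more than 15 mm (distance of any of nut, vial, cap, offcut, wrench, soap, stone from where it was at the start of the episode above 0.015 m).
It also fails if it takes over 64 s, if anything falls off the work surface, if the arm or the gripper's body presses on something with over 40 N, if the wrist force passes 120 N, or if a joint passes its speed limit or range.

## Robot

A 7-joint arm with a two-finger parallel gripper is mounted at the origin on the work surface. World frame = base frame: x ahead of the robot, y to its left, z up, the work surface at z = 0. Lengths are in m, angles in rad, forces in N, time in s.
With the tool pointing down it reaches from about 0.4 to 0.85 m from the base axis. Payload 10.4 kg.
Tool frame: the origin (TCP) lies between the finger pads; the fingertips stand ahead of it and the grasp point (between the pads) lies 5 mm behind it (manip.tip_extent is the z of the fingertips in the tool frame, in m); z points along the fingers, y is the line along which they close (so a half turn about z gives the same grasp; the last joint's range is limited). The gripper opens to 85 mm and grips with 20 to 120 N. Pads are 22 mm wide; open, the fingers measure 114 mm over their backs; the gripper's body (76 mm by 85 mm) begins 54 mm behind the grasp point. The pads swing forward as they close: fully open they stand 13 mm farther back than shut.
Start: joints at [-1.301, 0.332, -0.065, 1.46, 0.022, 1.35, -0.088], TCP at [0.18, 0.598, 0.245] pointing down, gripper open.
Joint ranges: [-2.6, 2.6], [-0.5, 2.12], [-1.47, 1.34], [0.16, 2.42], [-1.27, 4.41], [0.06, 2.06], [-2.6, 2.6]. Speed limits (rad/s): [2.22, 2.22, 2.79, 2.79, 3.14, 3.14, 3.14].

## Interface

Orientations are given as a unit quaternion [x, y, z, w].
In Python, from workcell import status, viewer, manip gives the robot as it stands.
- The arm moves only by the tool play_rows, never from a script. Its argument "plan" is one flat list of numbers, 7 for each row, row after row: the turn, a rotation vector about the tool's x, y, z in degrees, then the shift along the tool's x, y, z in m, then the opening, from 0 (shut) to 1 (fully open). In form: [ax, ay, az, dx, dy, dz, grip, ax, ay, az, dx, dy, dz, grip, ...]. A call has 1 to 20 rows; each row is the pose to reach, as a shift and turn from the pose commanded when the call began, along the tool's axes at that moment; what a row does not reach only later rows make up. A row lasts 1/8 s, in which the tool goes at most 62.5 mm and 10.7 degrees, less where a joint would pass 70% of its speed; a pose out of reach is approached as far as the arm can. A call with a gripper value outside its range is refused whole. The fingers move at their own pace and stop on an object; "squeeze" is the grip in N (left out, the last holds). Time passes only in rows, so rows that repeat a pose let the fingers close. It gives the time, the measured TCP pose, the force, the opening and the grip force at its end, in the units of the state.
- status.get_obs(): the state, without advancing time (a new reading comes with each control period).
- viewer.camera(name): name is "scene" or "top" or "wrist"; returns the picture (400x640x3 uint8, red, green, blue); there is no depth.
- viewer.camera_model(name): a dict with "fx", "fy", "cx", "cy" (pixels), "R" (3x3) and "t" (3): a world point X has camera coordinates R X + t. Camera axes: x right, y down, z forward; pixel columns grow to the right and rows downward; lengths in m; the calibration is good to about 2 mm. A picture is of the moment at which its call begins: read the wrist's pose just before it. camera_model takes no time and is no camera call; for the wrist camera it gives the pose at the moment of the call.
- manip.hand_in(): hands the job in; it is judged then, once.
The state is a dict: "clock": time; "joint_pos": joint angles; "joint_velocities": joint speeds; "tau": joint torques, N m; "position": TCP position; "ee_rot": TCP orientation; "ft_force": force on the tool from outside, world axes, zero at the start; "torque": the same for the moment, N m; "grip_width": opening from 0.0 (shut) to 1.0 (fully open); "grasp_force": force on a finger pad.
Only numpy, scipy, OpenCV 4.12 (cv2) and the standard library are available. Lean on these libraries where they do the work, as an engineer would, in place of code of your own. Each camera call takes 0.05 s, during which the arm holds its last target. There are 200 camera calls.

## Working session

There is one attempt and no reset: what is moved stays moved. The work goes in short steps, Python scripts to look and compute and a tool call to move; the robot and the scene stay as the last step left them, time stands still between calls to the robot, and variables do not carry over. Pictures are saved under pics/ and viewed, at most 10 in all, crops included, and the job is handed in when it is done.

Besides the shell and the picture viewer there is one more tool, called in YAML: its name, and indented under it one key for each argument. play_rows: Moves the arm, as the interface text tells. Its arguments: {"type":"object","properties":{"plan":{"type":"array","items":{"type":"number"}},"squeeze":{"type":"number"}},"required":["plan"]}

```bash
mkdir -p pics; ls; python3 - <<'E'
from workcell import status, viewer, manip
import cv2
o=status.get_obs(); print(o['clock'],o['position'],o['ee_rot'],o['grip_width'],manip.tip_extent)
for n in ('scene','top'):
    im=viewer.camera(n); cv2.imwrite(f'pics/{n}0.png',im[...,::-1])
    m=viewer.camera_model(n); print(n,{k:(v.tolist() if hasattr(v,'tolist') else v) for k,v in m.items()})
E
```

```text
pics
0.0 [0.1803178  0.59805277 0.24451973] [ 1.45889348e-01  9.89300659e-01 -7.06437365e-04 -7.29245643e-05] 0.9981405454631135 0.014
scene {'fx': 505.07148042081536, 'fy': 505.07148042081536, 'cx': 323.7500405049655, 'cy': 207.05459127572513, 'R': [[0.15000019108613893, 0.9886096395181374, 0.012285085508048186], [0.8119859706996202, -0.11609314023008144, -0.5720150052039846], [-0.5640733339390523, 0.09577767716611678, -0.8201511510054383]], 't': [-0.09852816779228063, -0.4017601546418767, 1.8250557838648462]}
top {'fx': 434.20461828918593, 'fy': 434.20461828918593, 'cx': 326.7445647883613, 'cy': 201.78795274314916, 'R': [[0.02115823153251332, -0.9997742222875908, -0.001957980505341304], [-0.9946378147958536, -0.02085114962386444, -0.10129583869780663], [0.10123214221059143, 0.004090722259693858, -0.9948544211968141]], 't': [0.03552416966763774, 0.5537218176941122, 1.1642308286988194]}
```

View pics/top0.png

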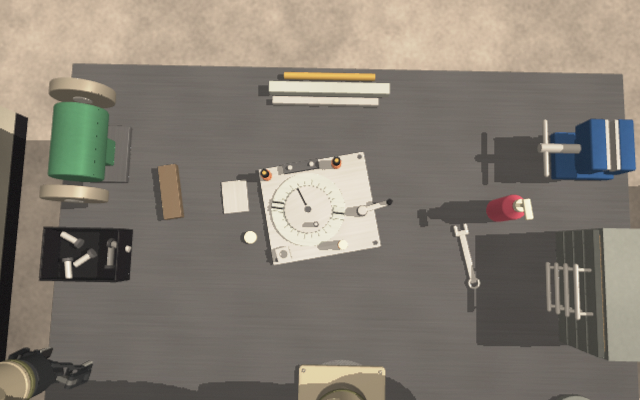

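View pics/scene0.png

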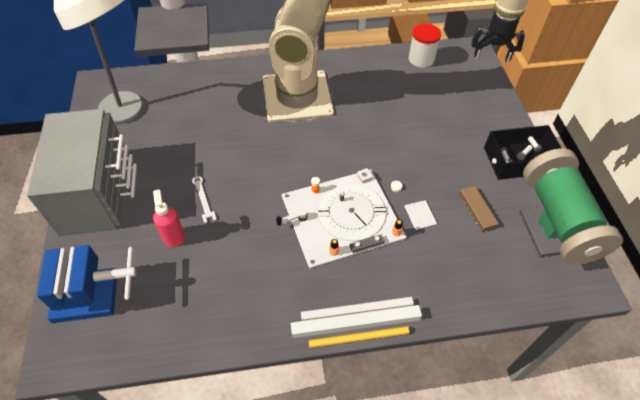

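The top view shows the jig at about (320,208), with the dial centre near (308,209). The index points up-left, the peg is near (317,224), and the lever knob is at (389,202). I'll crop this area enlarged.

```bash
python3 - <<'E'
import cv2
a=cv2.imread('pics/top0.png')[145:275,245:405]; cv2.imwrite('pics/c0.png',cv2.resize(a,None,fx=4.6,fy=4.6,interpolation=cv2.INTER_CUBIC))
E
```

```text
(no output)
```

View pics/c0.png

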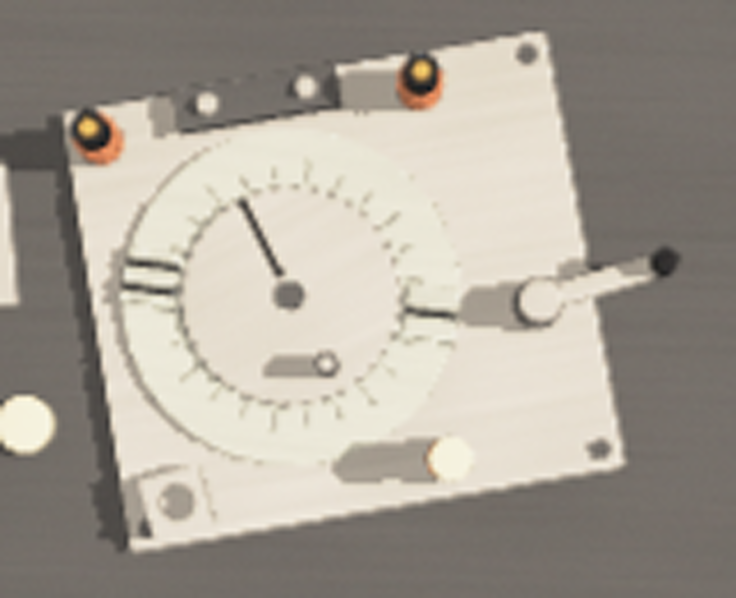

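The single line is on the right (-y) side at crop (430,313), the double on the left at (150,277). The index tip is at (240,203), dial centre (288,294), peg top (326,363), pivot (540,302) and knob (664,262). So the dial has to turn clockwise, which takes the peg from the robot side round to the +y side.

```bash
cat > h.py <<'E'
import numpy as np, cv2
from scipy.spatial.transform import Rotation as Ro
from workcell import status, viewer, manip
def cast(m,uv,z):
    "pixels (N,2) -> world xy on plane z"
    uv=np.atleast_2d(np.array(uv,float)); R=np.array(m['R']); t=np.array(m['t'])
    d=np.c_[(uv[:,0]-m['cx'])/m['fx'],(uv[:,1]-m['cy'])/m['fy'],np.ones(len(uv))]@R
    c=-R.T@t; return (c+d*((z-c[2])/d[:,2])[:,None])[:,:2]
def proj(m,X):
    p=np.atleast_2d(X)@np.array(m['R']).T+np.array(m['t']); return np.c_[m['cx']+m['fx']*p[:,0]/p[:,2],m['cy']+m['fy']*p[:,1]/p[:,2]]
def fit(L,W):
    "2D rigid fit local->world: yaw, t"
    L=np.array(L);a=L-L.mean(0);b=W-W.mean(0)
    th=np.arctan2((a[:,0]*b[:,1]-a[:,1]*b[:,0]).sum(),(a*b).sum())
    R=np.array([[np.cos(th),-np.sin(th)],[np.sin(th),np.cos(th)]]); t=W.mean(0)-R@L.mean(0)
    return th,t,np.linalg.norm(L@R.T+t-W,axis=1)
def jig(th,t,p):
    c,s=np.cos(th),np.sin(th); return np.array(p)@np.array([[c,s],[-s,c]])+t
def totool(w):
    "world vector/target point -> shift in tool axes from the present pose"
    o=status.get_obs(); return Ro.from_quat(o['ee_rot']).inv().apply(np.array(w)-o['position'])
E
python3 - <<'E'
from h import *
m=viewer.camera_model('top'); px=lambda q:np.array(q,float)/4.6+[245,145]-.39
W=cast(m,px([(65,115),(545,32),(622,463),(132,548)]),.012)
th,t,r=fit([(.135,.15),(.135,-.15),(-.135,-.15),(-.135,.15)],W); print(th,t,r)
for n,q,z in (('axis',(288,294),.022),('tip',(240,203),.022),('peg',(326,363),.052),('single',(430,313),.022),('double',(150,277),.022),('pivot',(540,302),.044),('knob',(664,262),.06)): print(n,cast(m,px(q),z))
print(jig(th,t,[(0,.03),(-.03,-.115)]))
w=viewer.camera_model('wrist');o=status.get_obs()
R=Ro.from_quat(o['ee_rot']).as_matrix(); print('cam in tool',R.T@(-np.array(w['R']).T@w['t']-o['position']),w['R']@R, R, w['fx'])
print(totool([.5,.03,.36]))
E
```

```text
0.19065864711561414 [0.5394403  0.06914478] [0.00314986 0.00171327 0.00291547 0.00218434]
axis [[0.53369346 0.10061427]]
tip [[0.58804816 0.13092041]]
peg [[0.49131049 0.07599585]]
single [[0.52406843 0.01534127]]
double [[0.54218567 0.18363741]]
pivot [[ 0.53021161 -0.04867613]]
knob [[ 0.55368858 -0.11912587]]
[[ 0.53375513  0.09860117]
 [ 0.53177706 -0.04945654]]
cam in tool [ 0.0771754  -0.00099604 -0.12902416] [[ 1.18351046e-04  9.99999906e-01  4.17123768e-04]
 [-9.51944560e-01  2.40416279e-04 -3.06270300e-01]
 [-3.06270371e-01 -3.60831292e-04  9.51944499e-01]] [[-9.57448829e-01  2.88602912e-01 -3.13779923e-04]
 [ 2.88603075e-01  9.57447989e-01 -1.27009714e-03]
 [-6.61257781e-05 -1.30661087e-03 -9.99999144e-01]] 352.66539193717875
[-0.47004671 -0.45179708 -0.11479433]
```

play_rows:
  plan: [0,0,-48,-0.457,-0.408,0.025,0.35,0,0,-48,-0.457,-0.408,0.025,0.35,0,0,-48,-0.457,-0.408,0.025,0.35,0,0,-48,-0.457,-0.408,0.025,0.35,0,0,-48,-0.457,-0.408,0.025,0.35,0,0,-48,-0.457,-0.408,0.025,0.35,0,0,-48,-0.457,-0.408,0.025,0.35,0,0,-48,-0.457,-0.408,0.025,0.35,0,0,-48,-0.457,-0.408,0.025,0.35,0,0,-48,-0.457,-0.408,0.025,0.35,0,0,-48,-0.457,-0.408,0.025,0.35,0,0,-48,-0.457,-0.408,0.025,0.35,0,0,-48,-0.457,-0.408,0.025,0.35,0,0,-48,-0.457,-0.408,0.025,0.35]

```text
clock: 1.85
position: [0.4998, 0.0769, 0.2203]
ee_rot: [-0.27, 0.963, 0.0, 0.0]
ft_force: [-0.0, -0.5, -0.4]
grip_width: 0.353
grasp_force: 0.0
```

```bash
python3 - <<'E'
from h import *
o=status.get_obs(); m=viewer.camera_model('wrist'); im=viewer.camera('wrist')
cv2.imwrite('pics/w1.png',im[...,::-1]); np.save('w1.npy',m,allow_pickle=True)
R=Ro.from_quat(o['ee_rot']).as_matrix(); print(o['clock'],o['position'],np.degrees(np.arctan2(R[1,1],R[0,1])),R[2,2],o['joint_pos'],o['grip_width'],o['ft_force'])
E
```

```text
1.85 [0.499809   0.07693759 0.22032674] 121.33262853562678 -0.9999999371110184 [-0.58752778  0.07727784  0.36432781  1.82411925 -0.02940899  1.24534644
  1.90286443] 0.3526059910063064 [-0.02268781 -0.53382686 -0.35897853]
```

View pics/w1.png

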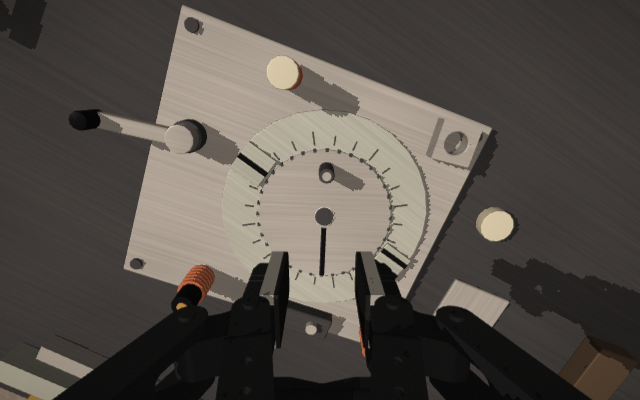

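The wrist view shows the dial axis at (324,216), index tip (321,275), single line about (252,164), double line (395,258), peg top (327,176), pivot (183,136) and knob (84,120).

```bash
python3 - <<'E'
from h import *
m=np.load('w1.npy',allow_pickle=True).item(); g=cv2.imread('pics/w1.png',0)
def blob(n,x,y,r,z,thr):
    k=(g[y-r:y+r+1,x-r:x+r+1]<thr).astype(np.uint8)
    c,l,s,ce=cv2.connectedComponentsWithStats(k); i=1+np.argmax(s[1:,4]); uv=ce[i]+[x-r,y-r]
    ys,xs=np.nonzero(l==i); P=cast(m,np.c_[xs+x-r,ys+y-r],z); d=np.linalg.svd(P-P.mean(0))[2][0]
    print(n,uv.round(1),s[i,4],P.mean(0).round(4),np.degrees(np.arctan2(d[1],d[0])).round(1)); return P.mean(0),d
ax,_=blob('hub',324,216,12,.022,110)
ix,d=blob('index',322,252,24,.022,75)
sg,ds=blob('single',252,164,15,.022,75)
th,t,r=fit([(-.135,-.15),(-.135,.15),(.135,-.15)],cast(m,[(183,6),(493,129),(125,267)],.012)); print(th,t,r)
A=jig(th,t,[(0,.03),(-.03,-.115)]);print('jig axis,pivot',A)
peg=cast(m,[(326.5,176)],.052)[0]; print('peg',peg,'pivot',cast(m,[(182,136)],.044),'knob',cast(m,[(77,119)],.06))
a=np.degrees
h=lambda v:a(np.arctan2(v[1],v[0]))
for c in (ax,A[0]): print(c,'index',h(ix-c),'peg opp',h(c-peg),np.linalg.norm(peg-c),'single',h(sg-c),np.linalg.norm(sg-c))
E
```

```text
hub [324.1 216.4] 260 [0.5363 0.1   ] 40.3
index [322.2 250.7] 222 [0.5694 0.118 ] 29.0
single [252.2 164.5] 173 [0.5271 0.0149] 83.9
0.1901549379693642 [0.54142024 0.07150664] [0.00178879 0.00164038 0.00292867]
jig axis,pivot [[ 0.53574991  0.10096588]
 [ 0.53369727 -0.04709082]]
peg [0.49402652 0.07637872] pivot [[ 0.53016168 -0.04698956]] knob [[ 0.55654228 -0.12030599]]
[0.53628151 0.10000874] index 28.529942669207752 peg opp 29.21497332231353 0.04841345161170583 single -96.13322227050249 0.08558364261705469
[0.53574991 0.10096588] index 26.865187404073826 peg opp 30.51040100552293 0.04842902285368258 single -95.71528351239418 0.08648081623971247
```

play_rows:
  plan: [0,0,2,0.005,0.003,0.06,0.35,0,0,2,0.005,0.003,0.11,0.35,0,0,2,0.005,0.003,0.14,0.35,0,0,2,0.005,0.003,0.165,0.35,0,0,2,0.005,0.003,0.178,0.35,0,0,2,0.005,0.003,0.178,0.35]

```text
clock: 2.65
position: [0.494, 0.076, 0.042]
ee_rot: [-0.252, 0.968, -0.0, -0.001]
ft_force: [-0.3, 0.1, 0.3]
grip_width: 0.353
grasp_force: 0.0
```

```bash
cat >> h.py <<'E'
C=np.array([.5363,.1000])
def arc(phis,lead=.008,r=.048,c=C,z=None,off=0):
    "rows (az,dx,dy,dz) for a tool led round c, its y on the clockwise tangent (+off deg)"
    o=status.get_obs(); R=Ro.from_quat(o['ee_rot']); h0=np.degrees(np.arctan2(R.as_matrix()[1,1],R.as_matrix()[0,1]))
    for p in phis:
        a=np.radians(p); u=np.array([np.cos(a),np.sin(a)]); t=np.array([u[1],-u[0]])
        d=R.inv().apply(np.r_[c+r*u+lead*t,z or o['position'][2]]-o['position'])
        print(p,'az',round((h0-(p-90+off)+180)%360-180),d.round(4))
E
python3 - <<'E'
from h import *
o=status.get_obs(); print(o['position'],o['ft_force'],o['grip_width'])
arc(range(205,118,-4))
E
```

```text
[0.4940214  0.07599269 0.04198923] [-0.28663297  0.0857028   0.2886624 ] 0.3526551202644791
205 az 4 [-0.0013  0.0118  0.    ]
201 az 8 [-0.0023  0.0151  0.    ]
197 az 12 [-0.0034  0.0183  0.    ]
193 az 16 [-0.0048  0.0214 -0.    ]
189 az 20 [-0.0064  0.0244 -0.    ]
185 az 24 [-0.0081  0.0273 -0.    ]
181 az 28 [-0.0101  0.0301 -0.    ]
177 az 32 [-0.0123  0.0327 -0.    ]
173 az 36 [-0.0146  0.0351 -0.    ]
169 az 40 [-0.0171  0.0374 -0.    ]
165 az 44 [-0.0198  0.0395 -0.    ]
161 az 48 [-0.0226  0.0414 -0.    ]
157 az 52 [-0.0256  0.0431 -0.    ]
153 az 56 [-0.0286  0.0446 -0.    ]
149 az 60 [-0.0317  0.0459 -0.    ]
145 az 64 [-0.035  0.047 -0.   ]
141 az 68 [-0.0383  0.0478 -0.    ]
137 az 72 [-0.0416  0.0484 -0.    ]
133 az 76 [-0.045   0.0488 -0.    ]
129 az 80 [-0.0484  0.049  -0.    ]
125 az 84 [-0.0518  0.0489 -0.    ]
121 az 88 [-0.0551  0.0485 -0.    ]
```

play_rows:
  plan: [0,0,2,0,0.004,0,0.35,0,0,3,-0.001,0.008,0,0.35,0,0,4,-0.0013,0.0118,0,0.35,0,0,8,-0.0023,0.0151,0,0.35,0,0,12,-0.0034,0.0183,0,0.35,0,0,16,-0.0048,0.0214,0,0.35,0,0,20,-0.0064,0.0244,0,0.35,0,0,24,-0.0081,0.0273,0,0.35,0,0,28,-0.0101,0.0301,0,0.35,0,0,32,-0.0123,0.0327,0,0.35,0,0,36,-0.0146,0.0351,0,0.35,0,0,40,-0.0171,0.0374,0,0.35,0,0,44,-0.0198,0.0395,0,0.35,0,0,48,-0.0226,0.0414,0,0.35,0,0,52,-0.0256,0.0431,0,0.35,0,0,56,-0.0286,0.0446,0,0.35,0,0,60,-0.0317,0.0459,0,0.35,0,0,60,-0.0317,0.0459,0,0.35]

```text
clock: 4.9
position: [0.4996, 0.1313, 0.0425]
ee_rot: [0.265, 0.964, -0.0, -0.0]
ft_force: [-1.3, -1.5, 1.2]
grip_width: 0.353
grasp_force: 0.9
```

```bash
python3 - <<'E'
from h import *
o=status.get_obs(); print(o['clock'],o['position'],o['ft_force'],o['joint_pos'][6])
m=viewer.camera_model('wrist'); im=viewer.camera('wrist'); cv2.imwrite('pics/w2.png',im[...,::-1]); np.save('w2.npy',m,allow_pickle=True)
print(proj(m,np.c_[C[0],C[1],.022]))
arc(range(145,80,-4))
E
```

```text
4.9 [0.49956299 0.13134297 0.04250857] [-1.34120257 -1.47435298  1.22376493] 0.8614481064948921
[[307.09262059 342.83658685]]
145 az 4 [-0.0003  0.0033  0.    ]
141 az 8 [-0.0013  0.0066  0.    ]
137 az 12 [-0.0024  0.0098  0.    ]
133 az 16 [-0.0038  0.0129  0.    ]
129 az 20 [-0.0054  0.0159  0.    ]
125 az 24 [-0.0071  0.0188  0.    ]
121 az 28 [-0.0091  0.0215  0.    ]
117 az 32 [-0.0113  0.0242  0.    ]
113 az 36 [-0.0137  0.0266  0.    ]
109 az 40 [-0.0162  0.0289  0.    ]
105 az 44 [-0.0188  0.031   0.    ]
101 az 48 [-0.0216  0.0329  0.    ]
97 az 52 [-0.0246  0.0346  0.    ]
93 az 56 [-0.0276  0.0361  0.    ]
89 az 60 [-0.0308  0.0374  0.    ]
85 az 64 [-0.034   0.0385  0.    ]
81 az 68 [-0.0373  0.0393  0.    ]
```

View pics/w2.png

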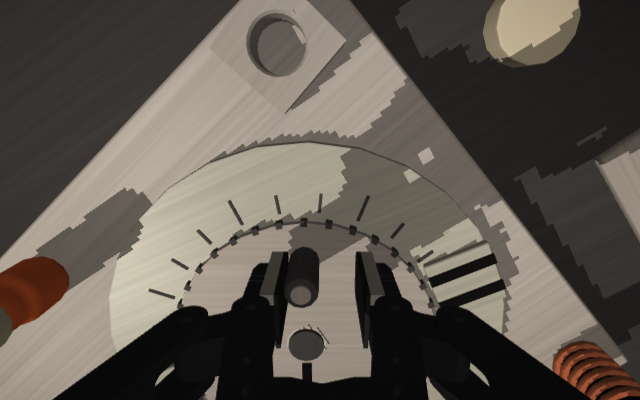

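The peg (top at (300,296)) rides against the left pad, with the hub at (307,343). I'll keep pushing to just short of the goal, then measure the peg.

play_rows:
  plan: [0,0,4,-0.0003,0.0033,0,0.35,0,0,8,-0.0013,0.0066,0,0.35,0,0,12,-0.0024,0.0098,0,0.35,0,0,16,-0.0038,0.0129,0,0.35,0,0,20,-0.0054,0.0159,0,0.35,0,0,24,-0.0071,0.0188,0,0.35,0,0,28,-0.0091,0.0215,0,0.35,0,0,32,-0.0113,0.0242,0,0.35,0,0,36,-0.0137,0.0266,0,0.35,0,0,40,-0.0162,0.0289,0,0.35,0,0,44,-0.0188,0.031,0,0.35,0,0,48,-0.0216,0.0329,0,0.35,0,0,52,-0.0246,0.0346,0,0.35,0,0,56,-0.0276,0.0361,0,0.35,0,0,58,-0.0292,0.0368,0,0.35,0,0,58,-0.0292,0.0368,0,0.35]

```text
clock: 6.95
position: [0.5433, 0.1483, 0.0423]
ee_rot: [0.699, 0.715, -0.0, -0.0]
ft_force: [-3.4, -0.9, 1.7]
grip_width: 0.349
grasp_force: 1.5
```

```bash
python3 - <<'E'
from h import *
o=status.get_obs(); print(o['clock'],o['position'],o['ft_force'],o['joint_pos'][6])
m=viewer.camera_model('wrist'); im=viewer.camera('wrist'); cv2.imwrite('pics/w3.png',im[...,::-1]); np.save('w3.npy',m,allow_pickle=True)
for n in ('top','scene'): cv2.imwrite(f'pics/{n}3.png',viewer.camera(n)[...,::-1])
a=cv2.resize(im[180:400,180:460,::-1],(560,440)); b=cv2.resize(cv2.imread('pics/top3.png')[160:260,250:310+60],(240,200)); s=cv2.resize(cv2.imread('pics/scene3.png')[170:250,290:410],(240,160))
k=np.zeros((440,800,3),np.uint8); k[:,:560]=a; k[:200,560:]=b; k[210:370,560:]=s; cv2.imwrite('pics/k3.png',k)
E
```

```text
6.95 [0.54329447 0.14832259 0.04225235] [-3.43610174 -0.93650441  1.73354449] -0.03214999469271876
```

View pics/k3.png

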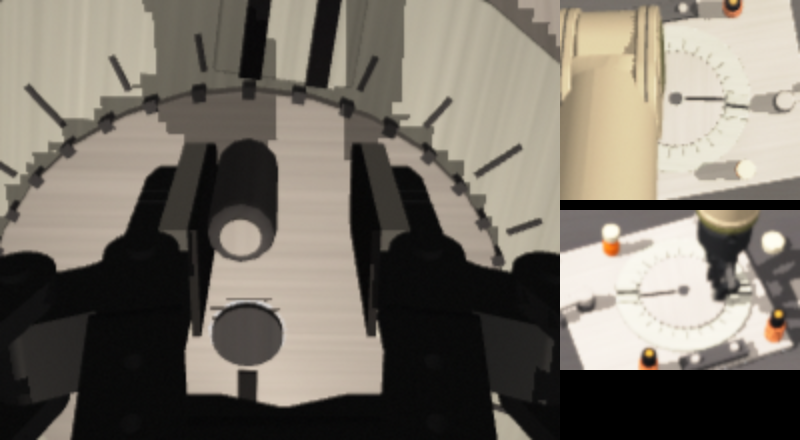

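Peg top is at wrist px (300.5,299) and hub at (303.5,347). The top and scene views both show the index line almost on the single line. I'll measure it.

```bash
python3 - <<'E'
from h import *
m=np.load('w3.npy',allow_pickle=True).item(); h=lambda v:np.degrees(np.arctan2(v[1],v[0]))
P=cast(m,[(300.5,299)],.052)[0];H=cast(m,[(303.5,347)],.022)[0]; print('wrist peg',P,'hub',H,'idx',h(C-P),h(H-P))
for n in ('top','scene'):
    m=viewer.camera_model(n); g=cv2.GaussianBlur(cv2.imread(f'pics/{n}3.png',0),(0,0),.8).astype(np.float32)
    def prof(r,c=C,w=12):
        A=np.radians(np.arange(-96-w,-96+w,.25)); X=np.c_[c[0]+r*np.cos(A),c[1]+r*np.sin(A),0*A+.022]
        uv=proj(m,X).astype(np.float32); v=cv2.remap(g,uv[:,0].reshape(-1,1),uv[:,1].reshape(-1,1),cv2.INTER_LINEAR).ravel()
        q=np.clip(np.percentile(v,60)-v-12,0,None); q[np.abs(np.arange(len(q))-q.argmax())>20]=0
        return round(float((np.degrees(A)*q).sum()/q.sum()),1)
    print(n,'index',[prof(r) for r in (.03,.036,.042,.048,.054,.06)],'single',[prof(r) for r in (.073,.079,.085,.091,.097)])
E
```

```text
wrist peg [0.5358983  0.14646391] hub [0.53596081 0.09828022] idx -89.50466715613342 -89.92567538300118
top index [-95.6, -94.4, -94.0, -93.5, -93.0, -92.7] single [-98.5, -98.5, -98.3, -97.9, -97.8]
scene index [-92.4, -92.5, -90.7, -90.7, -91.1, -91.5] single [-97.5, -97.2, -97.1, -96.9, -97.0]
```

```bash
python3 - <<'E'
from h import *
arc((91,89,87,86,85,84.5))
E
```

```text
91 az 0 [-0.0001  0.0001 -0.    ]
89 az 2 [-0.0004  0.0018 -0.    ]
87 az 4 [-0.0008  0.0035 -0.    ]
86 az 5 [-0.001   0.0043 -0.    ]
85 az 6 [-0.0012  0.0051 -0.    ]
84.5 az 7 [-0.0014  0.0055 -0.    ]
```

play_rows:
  plan: [0,0,2,-0.0004,0.0018,0,0.35,0,0,4,-0.0008,0.0035,0,0.35,0,0,6,-0.0012,0.0051,0,0.35,0,0,6,-0.0012,0.0052,0,0.35,0,0,6,-0.0012,0.0052,0,0.35,0,0,6,-0.0012,0.0012,0,0.35,0,0,6,-0.0012,-0.0018,0,0.35,0,0,6,-0.0012,-0.0018,0,0.35]

```text
clock: 8.1
position: [0.5416, 0.1469, 0.0424]
ee_rot: [0.736, 0.677, 0.0, -0.0]
ft_force: [-0.0, 0.8, 0.5]
grip_width: 0.349
grasp_force: 0.0
```

```bash
cat > chk.py <<'E'
from h import *
def prof(g,m,r,w=12):
    A=np.radians(np.arange(-96-w,-96+w,.25)); uv=proj(m,np.c_[C[0]+r*np.cos(A),C[1]+r*np.sin(A),0*A+.022]).astype(np.float32)
    v=cv2.remap(g,uv[:,0].reshape(-1,1),uv[:,1].reshape(-1,1),cv2.INTER_LINEAR).ravel()
    q=np.clip(np.percentile(v,60)-v-12,0,None); q[np.abs(np.arange(len(q))-q.argmax())>20]=0
    return np.radians((np.degrees(A)*q).sum()/q.sum())
def check(n):
    m=viewer.camera_model(n); im=viewer.camera(n); g=cv2.GaussianBlur(cv2.cvtColor(im,cv2.COLOR_RGB2GRAY),(0,0),.8).astype(np.float32)
    pt=lambda r:r*np.array([np.cos(a:=prof(g,m,r)),np.sin(a)])
    I=np.array([pt(r) for r in np.arange(.026,.063,.003)]); S=np.mean([pt(r) for r in np.arange(.075,.097,.003)],0)
    c=I.mean(0); d=np.linalg.svd(I-c)[2][0]; d*=np.sign(d@c); e=S-c
    print(n,'index heading',np.degrees(np.arctan2(d[1],d[0])).round(1),'single line off index line, mm (+ = ccw)',round(1e3*(d[0]*e[1]-d[1]*e[0]),1)); return im
E
python3 - <<'E'
from chk import *
for n in('top','scene'): cv2.imwrite(f'pics/{n}4.png',check(n)[...,::-1])
print(status.get_obs()['position'],status.get_obs()['ft_force'])
E
```

```text
top index heading -97.3 single line off index line, mm (+ = ccw) 1.3
scene index heading -96.8 single line off index line, mm (+ = ccw) 1.1
[0.54183184 0.14690719 0.04238628] [-0.4266693  -0.28152608  0.10109824]
```

The index is within about 1.3 mm of the single line. Next I'll retract and go above the lever knob.

```bash
python3 - <<'E'
from h import *
print(totool([.5418,.1469,.15]),totool([.5545,-.1195,.15]))
R=Ro.from_quat(status.get_obs()['ee_rot']).as_matrix(); print(np.degrees(np.arctan2(R[1,1],R[0,1])))
E
```

```text
[ 1.61642976e-05  1.84130307e-06 -1.07613719e-01] [-0.264405    0.03481122 -0.10766688]
-4.770127400748739
```

play_rows:
  plan: [0,0,0,0,0,-0.02,0.35,0,0,0,0,0,-0.06,0.35,0,0,0,0,0,-0.107,0.35,0,0,-23,-0.06,0.01,-0.107,0.35,0,0,-23,-0.12,0.02,-0.107,0.35,0,0,-23,-0.18,0.03,-0.107,0.35,0,0,-23,-0.24,0.035,-0.107,0.35,0,0,-23,-0.264,0.035,-0.107,0.35,0,0,-23,-0.264,0.035,-0.107,0.35,0,0,-23,-0.264,0.035,-0.107,0.35]

```text
clock: 9.45
position: [0.555, -0.1181, 0.1499]
ee_rot: [0.586, 0.81, 0.0, 0.0]
ft_force: [0.2, 0.2, 0.1]
grip_width: 0.348
grasp_force: 0.0
```

```bash
python3 - <<'E'
from chk import *
check('top'); check('scene')
o=status.get_obs(); R=Ro.from_quat(o['ee_rot']).as_matrix(); print(o['clock'],o['position'],np.degrees(np.arctan2(R[1,1],R[0,1])))
m=viewer.camera_model('wrist'); im=viewer.camera('wrist'); cv2.imwrite('pics/w5.png',im[...,::-1]); np.save('w5.npy',m,allow_pickle=True)
print(proj(m,[[.5545,-.1195,.06],[.5325,-.0477,.044]]))
E
```

```text
top index heading -98.1 single line off index line, mm (+ = ccw) 3.0
scene index heading -99.0 single line off index line, mm (+ = ccw) 4.7
9.55 [ 0.55504268 -0.11754075  0.14958573] 18.35716124013515
[[319.22821133 212.52915146]
 [321.84897617  92.92069333]]
```

View pics/w5.png

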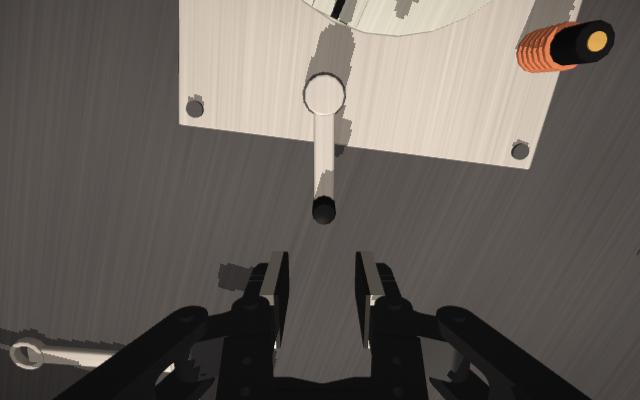

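The knob at (323,211) is within 2 mm of where I predicted. The dial reading changed, possibly from shadow, so I'll check it from close up.

play_rows:
  plan: [0,0,0,0.05,-0.01,-0.02,0.35,0,0,0,0.1,-0.02,-0.04,0.35,0,0,0,0.11,-0.03,-0.05,0.35,0,0,0,0.11,-0.03,-0.05,0.35,0,0,0,0.11,-0.03,-0.05,0.35]

```text
clock: 10.22
position: [0.492, -0.0242, 0.1991]
ee_rot: [0.586, 0.81, 0.0, 0.0]
ft_force: [0.2, -0.4, -0.4]
grip_width: 0.347
grasp_force: 0.0
```

```bash
python3 - <<'E'
from chk import *
o=status.get_obs(); m=viewer.camera_model('wrist'); im=check('wrist'); cv2.imwrite('pics/w6.png',im[...,::-1]); np.save('w6.npy',m,allow_pickle=True); print(o['position'])
check('top'); check('scene')
E
```

```text
wrist index heading -96.7 single line off index line, mm (+ = ccw) 0.7
[ 0.49199279 -0.02415454  0.19909799]
top index heading -97.3 single line off index line, mm (+ = ccw) -0.3
scene index heading -96.7 single line off index line, mm (+ = ccw) 1.0
```

View pics/w6.png

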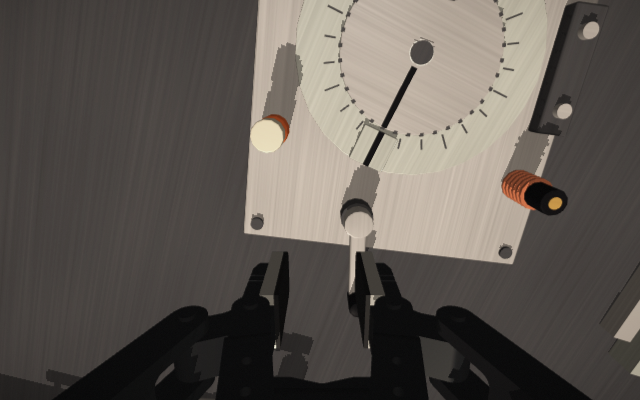

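The close view shows the index line running straight into the single line, from (415,70) to (367,164), about 0.7 mm off. The dial is set. Now the lever.

```bash
python3 - <<'E'
from h import *
m=np.load('w5.npy',allow_pickle=True).item()
K=cast(m,[(323.5,210)],.06)[0]; P=cast(m,[(324,94)],.044)[0]; print(K,P,np.linalg.norm(K-P),np.degrees(np.arctan2(*(K-P)[::-1])))
h0=np.degrees(np.arctan2(*(K-P)[::-1])); P=K-.075*np.array([np.cos(np.radians(h0)),np.sin(np.radians(h0))])
R=Ro.from_quat(status.get_obs()['ee_rot']).as_matrix(); y0=np.degrees(np.arctan2(R[1,1],R[0,1]))
def row(h,lead,z):
    a=np.radians(h); u=np.array([np.cos(a),np.sin(a)]); t=np.array([-u[1],u[0]])
    print(round(h),lead,'az',round(y0-h-90),totool(np.r_[P+.075*u+lead*t,z]).round(4))
row(h0,0,.15); row(h0,0,.06)
for h in (-68,-64,-58,-52,-46,-40,-34,-28,-22,-16,-10,-6,-3,0,2): row(h,.007,.06)
row(-6,0,.06); row(-6,0,.2)
E
```

```text
[ 0.55661086 -0.11694239] [ 0.53400753 -0.04789246] 0.07265537982109475 -71.874264495553
-72 0 az 0 [-0.1078  0.0328  0.0489]
-72 0 az 0 [-0.1077  0.0329  0.1389]
-68 0.007 az -4 [-0.1071  0.045   0.1388]
-64 0.007 az -8 [-0.106   0.0501  0.1388]
-58 0.007 az -14 [-0.1039  0.0577  0.1388]
-52 0.007 az -20 [-0.1009  0.065   0.1388]
-46 0.007 az -26 [-0.0972  0.072   0.1388]
-40 0.007 az -32 [-0.0927  0.0785  0.1388]
-34 0.007 az -38 [-0.0876  0.0845  0.1388]
-28 0.007 az -44 [-0.0819  0.09    0.1388]
-22 0.007 az -50 [-0.0757  0.0948  0.1388]
-16 0.007 az -56 [-0.069   0.099   0.1388]
-10 0.007 az -62 [-0.0619  0.1024  0.1388]
-6 0.007 az -66 [-0.057   0.1043  0.1388]
-3 0.007 az -69 [-0.0532  0.1054  0.1387]
0 0.007 az -72 [-0.0494  0.1064  0.1387]
2 0.007 az -74 [-0.0469  0.1069  0.1387]
-6 0 az -66 [-0.0634  0.1014  0.1388]
-6 0 az -66 [-0.0635  0.1013 -0.0012]
```

play_rows:
  plan: [0,0,0,-0.05,0.015,0.0,0.35,0,0,0,-0.1,0.033,0.03,0.35,0,0,0,-0.108,0.033,0.06,0.35,0,0,0,-0.108,0.033,0.1,0.35,0,0,0,-0.108,0.033,0.125,0.35,0,0,0,-0.108,0.033,0.139,0.35,0,0,0,-0.108,0.033,0.139,0.35,0,0,-2,-0.1075,0.039,0.139,0.35,0,0,-4,-0.107,0.045,0.139,0.35,0,0,-8,-0.106,0.05,0.139,0.35,0,0,-14,-0.104,0.0577,0.139,0.35,0,0,-20,-0.101,0.065,0.139,0.35,0,0,-26,-0.097,0.072,0.139,0.35,0,0,-32,-0.0927,0.0785,0.139,0.35,0,0,-38,-0.0876,0.0845,0.139,0.35,0,0,-44,-0.082,0.09,0.139,0.35,0,0,-50,-0.0757,0.0948,0.139,0.35,0,0,-56,-0.069,0.099,0.139,0.35,0,0,-56,-0.069,0.099,0.139,0.35]

```text
clock: 12.75
position: [0.6081, -0.0578, 0.0609]
ee_rot: [0.136, 0.991, 0.0, 0.001]
ft_force: [0.3, 0.6, -0.5]
grip_width: 0.355
grasp_force: 0.0
```

```bash
python3 - <<'E'
from h import *
o=status.get_obs(); print(o['ft_force'],o['position'],o['joint_pos'][6])
P=np.array([.5333,-.0457])
R=Ro.from_quat(o['ee_rot']).as_matrix(); y0=np.degrees(np.arctan2(R[1,1],R[0,1]))
for h,l in ((-13,.007),(-10,.007),(-7,.007),(-4,.007),(-1,.007),(1,.007),(3,.007),(1,0)):
    a=np.radians(h); u=np.array([np.cos(a),np.sin(a)]); t=np.array([-u[1],u[0]])
    print(h,l,round(y0-h-90),totool(np.r_[P+.075*u+l*t,.06]).round(4))
E
```

```text
[ 0.26210397  0.57942904 -0.47764763] [ 0.6080986  -0.05779817  0.06089032] 1.5491512405623353
-13 0.007 -3 [0.0007 0.0019 0.0009]
-10 0.007 -6 [0.0013 0.0058 0.0009]
-7 0.007 -9 [0.0022 0.0097 0.0009]
-4 0.007 -12 [0.0033 0.0135 0.0009]
-1 0.007 -15 [0.0045 0.0172 0.0009]
1 0.007 -17 [0.0055 0.0197 0.0009]
3 0.007 -19 [0.0065 0.0221 0.0009]
1 0 -17 [0.0034 0.013  0.0009]
```

```bash
python3 - <<'E'
from h import *
im=viewer.camera('wrist'); s=viewer.camera('scene')[170:280,260:410]; cv2.imwrite('pics/k7.png',np.hstack([cv2.resize(im,(480,300)),cv2.resize(s,(310,300))])[...,::-1])
m=viewer.camera_model('wrist'); print(proj(m,[[.5333+.075*np.cos(a),-.0457+.075*np.sin(a),.06] for a in np.radians([-72,-20,-16])])*.75)
E
```

```text
[[107.36390305 154.05706227]
 [218.89555968 210.32055671]
 [228.31052175 210.62945075]]
```

View pics/k7.png

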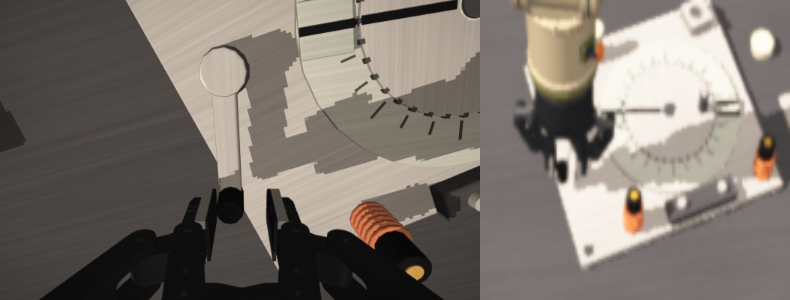

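The knob is between the pads at (230,205) and the lever is following. The index still runs straight through the single line. On to the stop.

play_rows:
  plan: [0,0,-3,0.0007,0.002,0,0.35,0,0,-6,0.0013,0.006,0,0.35,0,0,-9,0.0022,0.01,0,0.35,0,0,-12,0.0033,0.0135,0,0.35,0,0,-15,0.0045,0.0172,0,0.35,0,0,-16,0.005,0.0185,0,0.35,0,0,-17,0.0055,0.0197,0,0.35,0,0,-17,0.0055,0.0197,0,0.35]

```text
clock: 13.85
position: [0.6077, -0.0384, 0.0605]
ee_rot: [-0.01, 1.0, -0.0, 0.0]
ft_force: [0.6, -1.8, 2.0]
grip_width: 0.348
grasp_force: 1.0
```

```bash
python3 - <<'E'
from h import *
o=status.get_obs(); print(o['ft_force'],o['position'])
im=viewer.camera('wrist'); m=viewer.camera_model('wrist')
g=cv2.cvtColor(im,cv2.COLOR_RGB2GRAY)
cv2.imwrite('pics/w8.png',im[...,::-1])
print(proj(m,[[.5333+.075*np.cos(a),-.0457+.075*np.sin(a),.06] for a in np.radians([-8,-4,1])]))
print((g[255:285:6,270:370:4]).tolist())
E
```

```text
[ 0.55844403 -1.77308946  2.03884525] [ 0.60773506 -0.03842146  0.06054903]
[[282.35328313 281.48577774]
 [294.85684246 282.87395519]
 [310.53142599 283.52616605]]
[[70, 68, 68, 57, 10, 187, 41, 7, 7, 9, 7, 7, 20, 22, 183, 185, 187, 185, 185, 184, 184, 184, 11, 68, 69], [68, 69, 68, 14, 9, 93, 6, 8, 6, 7, 6, 7, 5, 6, 189, 189, 188, 185, 184, 182, 180, 176, 8, 35, 69], [68, 68, 68, 10, 10, 16, 7, 6, 8, 9, 7, 6, 7, 6, 183, 183, 182, 182, 182, 181, 183, 187, 8, 10, 68], [69, 68, 44, 11, 10, 6, 9, 12, 14, 12, 12, 11, 8, 5, 187, 184, 181, 179, 179, 181, 182, 186, 6, 11, 65], [68, 68, 11, 10, 8, 9, 12, 11, 12, 11, 12, 13, 11, 7, 183, 184, 185, 184, 182, 181, 182, 143, 8, 9, 18]]
```

play_rows:
  plan: [0,0,0,0,0.0015,0,0.35,0,0,0,0,0.003,0,0.35,0,0,0,0,0.004,0,0.35]

```text
clock: 14.28
position: [0.6077, -0.0379, 0.0606]
ee_rot: [-0.009, 1.0, -0.002, 0.001]
ft_force: [2.6, -13.4, -0.2]
grip_width: 0.352
grasp_force: 6.9
```

At the stop: 13 N and no further motion. I'll back off and lift clear.

play_rows:
  plan: [0,0,0,0,-0.005,0,0.35,0,0,0,0,-0.01,0,0.35,0,0,0,0,-0.01,0,0.35,0,0,0,0,-0.01,-0.02,0.35,0,0,0,0,-0.01,-0.06,0.35,0,0,0,0,-0.01,-0.12,0.35,0,0,0,0,-0.06,-0.16,0.35,0,0,0,0,-0.1,-0.16,0.35,0,0,0,0,-0.1,-0.16,0.35,0,0,0,0,-0.1,-0.16,0.35]

```text
clock: 15.52
position: [0.6096, -0.1332, 0.2209]
ee_rot: [-0.011, 1.0, 0.0, 0.0]
ft_force: [0.5, 0.3, -0.3]
grip_width: 0.354
grasp_force: 0.0
```

```bash
python3 - <<'E'
from chk import *
t=check('top'); s=check('scene'); w=viewer.camera('wrist')
f=lambda a:cv2.resize(a,(400,290))
cv2.imwrite('pics/k9.png',np.vstack([np.hstack([f(t[145:275,245:405]),f(s[165:275,270:410])]),np.hstack([f(w),f(w)*0])])[...,::-1])
o=status.get_obs(); print(o['position'],o['ft_force'])
E
```

```text
top index heading -97.3 single line off index line, mm (+ = ccw) 1.3
scene index heading -96.8 single line off index line, mm (+ = ccw) 1.1
[ 0.6096321  -0.1324957   0.22025219] [-1.53211235 -0.86909736 -0.76162546]
```

View pics/k9.png

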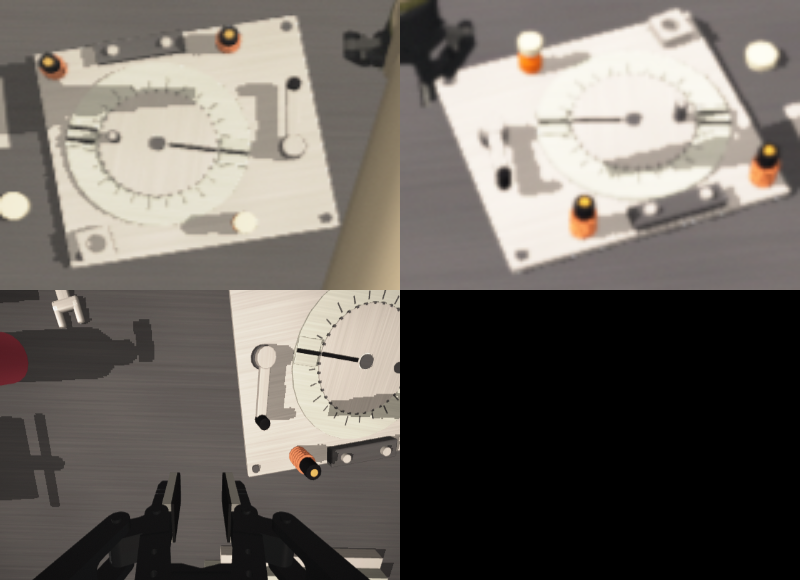

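All three views show the index in line with the single line and the lever at its stop. The nut, vial and cap have not moved, and the arm is clear.

```bash
python3 -c "
from workcell import manip; print(manip.hand_in())"
```

```text
the job is handed in; nothing more can be done
None
```

The job is handed in: the dial's index is within about 1 mm of the single line, the lock lever is at its stop, and the robot is clear of the jig with the nut, vial and cap where they were; the hand-in returned no verdict.

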